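# Slacken the lathe chuck by its knurled ring

### The arm

A 7-joint arm with a two-finger parallel gripper is mounted at the origin on the work surface. World frame = base frame: x ahead of the robot, y to its left, z up, the work surface at z = 0. Lengths are in m, angles in rad, forces in N, time in s.
With the tool pointing down it reaches from about 0.375 to 0.925 m from the base axis. Payload 3.1 kg.
Tool frame: the origin (TCP) lies at the centre of the arm's flange, where the gripper is bolted on; the fingertips stand robot.finger_overhang ahead of it and the grasp point (between the pads) lies 155 mm ahead of it (robot.finger_overhang is the distance from the TCP to the fingertips, in m); z points along the fingers, y is the direction in which the jaws open and shut (so a half turn about z gives the same grasp; the last joint's range is limited). The gripper opens to 85 mm and grips with 20 to 120 N. Pads are 22 mm wide; open, the fingers measure 114 mm over their backs; the gripper's body (76 mm by 85 mm) begins 54 mm behind the grasp point. The pads swing forward as they close: fully open they stand 13 mm farther back than shut.
Start: joints at [1.152, 0.383, 0.044, 1.598, -0.018, 1.161, -0.05], TCP at [0.205, -0.617, 0.405] pointing down, gripper open.
Joint ranges: [-2.61, 2.61], [-0.41, 2.15], [-1.48, 1.57], [0, 2.5], [-1.57, 4.71], [0.05, 1.97], [-2.85, 2.85]. Speed limits (rad/s): [2.79, 2.79, 3.14, 3.14, 3.14, 3.14, 3.14].

### API

Orientations are given as a 3x3 rotation matrix whose columns are the frame's x, y, z axes.
In Python, from bench import robot gives the robot as it stands.
- The arm moves only by the tool arm_command, never from a script. Its argument "steps" is a list of rows, each a list of 5 numbers: the shift along the tool's x, y, z in m, then the turn about the tool's z in rad, then the closure in counts, from 0 (fully open) to 255 (shut). In form: [[dx, dy, dz, spin, hand], ...]. A call has exactly 5 rows; each row shifts and turns the commanded pose from where the row before left it, along the tool's axes as they then stand; what a row does not reach is not made up. A row lasts 1/12 s, in which the tool goes at most 41.7 mm and 7.16 degrees, less where a joint would pass 70% of its speed; a pose out of reach is approached as far as the arm can. A call with a gripper value outside its range is refused whole. The fingers move at their own pace and stop on an object; "newtons" is the grip in N (left out, the last holds). Time passes only in rows, so rows that do not move let the fingers close, or fill a call up. It gives the time, the measured TCP pose, the force and the opening at its end, in the units of the state.
- robot.observe(): the state, without advancing time (a new reading comes with each control period).
- robot.grab_frame(name): name is "side" or "top"; returns (picture, depth): 400x640x3 uint8, red, green, blue; 400x640 float32, m along the optical axis (not along the pixel's ray), 0 where there is no reading.
- robot.get_calibration(name): a dict with "K" (3x3 intrinsics, pixels), "rvec" (rotation vector, rad) and "tvec" (3), from world to camera coordinates, as OpenCV has them. Camera axes: x right, y down, z forward; pixel columns grow to the right and rows downward; lengths in m; the calibration is good to about 2 mm. A picture is of the moment at which its call begins. get_calibration takes no time and is no camera call.
- robot.sign_off(): hands the job in, once; it reports no verdict.
Trained networks look in the newest picture that a camera, given by its name, has taken for a name from the list of things; names that differ only in an ending like _2 or _b are one class to them, and where a whole thing is asked for, a point or a joint stands for the part that bears it (a point fixed in the world has none). Each returns a list of dicts, best first, with "p" (0 to 1); they miss things now and then, are a little off and sometimes report something else, mostly with a low value. They report only what shows in the picture. A call takes as long as a camera call. They do not tell look-alikes from the thing itself.
- robot.silhouettes(name, camera): "pixels" (400x640 bool, what is visible of it) and "point" ([column, row] in pixels, amid what is visible of it).
- robot.tip_of(name, camera): "point" ([column, row] in pixels: a listed point, or the origin of a listed thing).
The state is a dict: "t": time; "q": joint angles; "dq": joint speeds; "joint_torque": joint torques, N m; "ee_pos": TCP position; "ee_rot": TCP orientation; "ft_force": force on the tool from outside, world axes, zero at the start; "torque": the same for the moment, N m; "finger_gap": finger opening in m.
Only numpy, scipy, OpenCV 4.12 (cv2) and the standard library are available. Lean on these libraries where they do the work, as an engineer would, in place of code of your own. Each camera call takes 0.05 s, during which the arm holds its last target.

### The job

The larger lathe chuck, standing face up with a small turned wooden knob in its jaws, has been slackened by less than one turn from tight. Roll a fingertip round the rim of its knurled ring, anticlockwise seen from above, until the ring is exactly two full turns from tight: the black mark on the ring comes round to the fixed arrow on the base plate for the second time and stops there, within 15 degrees or so. Pinch and lift nothing: leave the wooden knob standing in the jaws untouched, and leave the smaller chuck and everything else on the bench alone.

Things in the scene. Friction and masses are not known exactly. Their poses are not given: they have to be found in the camera images.
- chuck: larger chuck's fixed, bolted-down 144 mm square base plate (12 mm thick, green). Origin on the chuck's axis at bench level; z up; its x axis points from the chuck's axis to the fixed white arrow, which lies on the plate just outside the ring. The plate may be turned in yaw. Above the plate: neck of radius 30 mm from 12 to 24 mm above the bench, knurled ring from 24 to 46 mm, steel face of radius 36 mm at 50 mm, four jaws up to 64 mm
- chuck_axis (a point): point on the larger chuck's axis, 35 mm above the bench, at mid height of its knurled steel ring (ring radius 48 mm, 22 mm high, axis vertical; rim free all round, plate 12 mm below the ring's underside)
- chuck_ring (a joint): turning of the larger chuck's ring, rad: 0 = tight, mark at the arrow; grows anticlockwise seen from above (loosening, the jaws move out 2.5 mm a turn); 6.283 = one full turn, 12.566 = two; starts between 1.0 and 5.0; stops at 0 and 18.85. It stays where it is left; turning it takes about 1 to 2 N along the rim, so a fingertip pressed inwards on the rim with about 5 N carries it round by friction
- chuck_mark (a point): black radial mark, 12 mm long and 8 mm wide, on the top of the larger chuck's ring, continued down its rim; the point is on the mark, 42 mm from the axis, 46 mm above the bench
- knobwork_mid (a point): turned wooden knob, 38 mm wide, 33 mm high, standing loose between the larger chuck's jaws on its face, its top 83 mm above the bench; this point is on its axis 16 mm above its foot; z up. To be left standing there
- spare: smaller chuck, same make-up, empty jaws, bolted down: base plate 112 mm square, ring radius 36 mm, jaws up to 64 mm; origin on its axis at bench level. Leave alone
- spare_ring (a joint): turning of the smaller chuck's ring, rad; starts at 0 and must stay there
- wax_tin: flat steel tin, 54 mm across, 30 mm high; origin under its centre. Bystander
- light_pull: small dark turned wooden pull, 38 mm across, 46 mm high; origin under its centre. Bystander
- bowl: turned wooden bowl, 124 mm across, 45 mm high; origin under its centre. Bystander
- lacquer_can: aerosol can, 54 mm across, 170 mm high; origin under its centre. Bystander
- oil_jar: amber jar with white cap, 60 mm across, 80 mm high; origin under its centre. Bystander
- brush: flat brush, about 200 mm long, lying down. Bystander
- blank: square dark wooden stick, 120 x 20 x 20 mm, lying down; origin under its centre. Bystander
Things that resemble listed ones, but are neither listed nor needed, are in the scene too. What is shaped like the chuck but purple is not meant.

How it is judged:
By the outcome, as a careful person would: the job done as asked, in the order asked, and still so for the second after the job is handed in, with the robot touching nothing.
It also fails if it takes over 72 s, if anything falls off the work surface, if the arm or the gripper's body presses on something with over 40 N, if the wrist force passes 120 N, or if a joint passes its speed limit or range.

## Working session

There is one attempt and no reset: what is moved stays moved. The work goes in short steps, Python scripts to look and compute and a tool call to move; the robot and the scene stay as the last step left them, time stands still between calls to the robot, and variables do not carry over. Pictures are saved under pics/ and viewed, and the job is handed in when it is done.

Besides the shell and the picture viewer there is one more tool, called after ">>>" as name([rows], argument=value, ...), one row to a line, values as JSON. arm_command: Moves the arm, as the interface text tells. Its arguments: {"type":"object","properties":{"steps":{"type":"array","items":{"type":"array","items":{"type":"number"}}},"newtons":{"type":"number"}},"required":["steps"]}

```bash
ls; mkdir -p pics; python3 - <<'E'
from bench import robot
import cv2,numpy as np
s=robot.observe()
for k,v in s.items(): print(k,np.round(v,3).tolist())
print(robot.finger_overhang)
for n in("side","top"):
    im,d=robot.grab_frame(n); cv2.imwrite(f"pics/{n}0.png",im[:,:,::-1]); np.save(f"{n}0.npy",d)
    c=robot.get_calibration(n); print(n,c)
    for nm in("chuck","chuck_axis","chuck_mark","spare"):
        for r in robot.tip_of(nm,n): print(n,nm,np.round(r["point"],1),round(r["p"],2))
E
```

```text
pics
t 0.0
q [1.152, 0.384, 0.044, 1.6, -0.018, 1.161, -0.05]
dq [0.001, -0.002, 0.0, -0.0, 0.0, 0.001, -0.0]
joint_torque [0.0, -43.345, 1.025, -24.951, 0.011, 0.011, 0.0]
ee_pos [0.205, -0.616, 0.403]
ee_rot [[0.949, 0.315, -0.001], [0.315, -0.949, 0.002], [-0.0, -0.003, -1.0]]
ft_force [0.327, -0.041, 0.393]
torque [-0.011, 0.003, -0.014]
finger_gap 0.085
0.1734
side {'K': array([[471.06086314,   0.        , 326.33569351],
       [  0.        , 471.06086314, 207.5291776 ],
       [  0.        ,   0.        ,   1.        ]]), 'rvec': array([ 2.27589425, -0.15429137,  0.0648864 ]), 'tvec': array([-0.53742605,  0.09433041,  1.3046664 ])}
side chuck [234.2 298.4] 0.8
side chuck [242.1 179.9] 0.62
side chuck [322.5 267.5] 0.58
side chuck_axis [224.8 288. ] 0.97
side chuck_axis [240.8 173.6] 0.92
side chuck_axis [323.2 258.8] 0.75
side chuck_mark [241.4 288.4] 0.9
side chuck_mark [250.5 168.3] 0.9
side chuck_mark [310.1 248.5] 0.73
side spare [325.4 169.1] 0.66
top {'K': array([[394.61164007,   0.        , 313.84870026],
       [  0.        , 394.61164007, 198.879245  ],
       [  0.        ,   0.        ,   1.        ]]), 'rvec': array([ 2.10785861, -2.13333927,  0.19908148]), 'tvec': array([-0.00941168,  0.55565682,  0.97228951])}
top chuck [396.4 312.1] 0.98
top chuck [221.3 301.6] 0.65
top chuck [307.3 183.4] 0.26
top chuck_axis [398.7 310.4] 0.87
top chuck_axis [372.2 217. ] 0.75
top chuck_axis [216.1 302.9] 0.57
top chuck_mark [225.1 284.3] 0.92
top chuck_mark [363.2 230.3] 0.88
top chuck_mark [406.6 295.8] 0.73
top spare [214.9 199.5] 0.66
top spare [376.6 217.1] 0.62
```

View pics/side0.png

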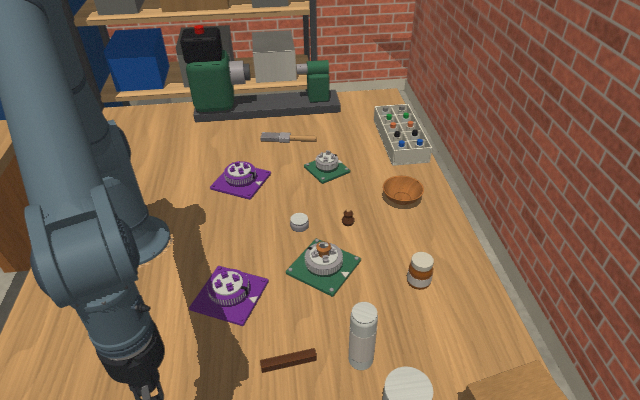

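View pics/top0.png

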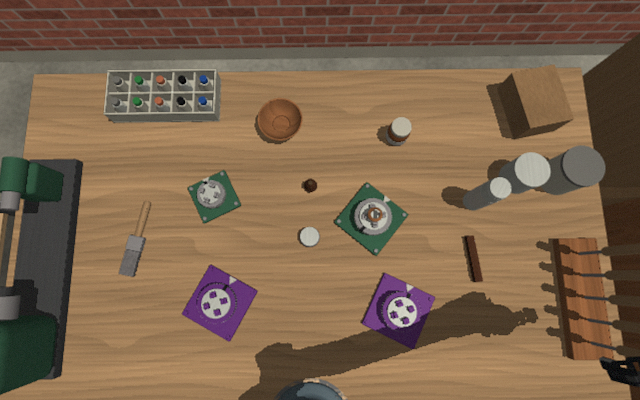

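Look-alikes of the larger chuck:
- Purple chuck: top (398,310), side (228,288).
- Purple chuck: top (215,303), side (240,175).
- Smaller green chuck, empty jaws: top (213,195), side (326,162).
- Larger green chuck holding the knob: top (372,217), side (323,258).

The last one fits the description, so I'll check it in a crop and measure it.

```bash
cat > h.py <<'E'
import cv2,numpy as np
from bench import robot
def cal(n):
    c=robot.get_calibration(n); R=cv2.Rodrigues(c["rvec"])[0]; return c["K"],R,np.array(c["tvec"]).ravel(),c["rvec"]
def onz(n,p,z):
    K,R,t,_=cal(n); ray=R.T@np.linalg.inv(K)@np.array([p[0],p[1],1.]); o=-R.T@t
    return o+ray*(z-o[2])/ray[2]
def proj(n,P):
    K,R,t,rv=cal(n); return cv2.projectPoints(np.atleast_2d(np.array(P,float)),rv,t,K,None)[0][:,0]
def rect(n,im,c,z,half=0.09,px=600):
    # top view rectified at height z: image up = world x, left= world y
    W=np.array([[c[0]+half,c[1]+half,z],[c[0]+half,c[1]-half,z],[c[0]-half,c[1]-half,z],[c[0]-half,c[1]+half,z]])
    s=proj(n,W).astype(np.float32); d=np.float32([[0,0],[px,0],[px,px],[0,px]])
    return cv2.warpPerspective(im,cv2.getPerspectiveTransform(s,d),(px,px),flags=cv2.INTER_CUBIC)
E
python3 - <<'E'
from h import *
im=cv2.imread("pics/top0.png"); sd=cv2.imread("pics/side0.png")
print(onz("top",(372.2,217),.035),onz("side",(323.2,258.8),.035))
for n in("top","side"):
    c=(proj(n,[onz("top",(372.2,217),.035)])[0]); x,y=map(int,c); I=im if n=="top" else sd
    cv2.imwrite(f"pics/crop_{n}.png",cv2.resize(I[y-50:y+50,x-50:x+50],(600,600),interpolation=cv2.INTER_CUBIC)); print(n,x-50,y-50)
# plate mask (green) -> min area rect in world at z=.012
for n,I in(("top",im),("side",sd)):
    h=cv2.cvtColor(I,cv2.COLOR_BGR2HSV); m=cv2.inRange(h,(60,80,30),(90,255,160))
    x,y=map(int,proj(n,[onz("top",(372.2,217),.012)])[0]); mm=np.zeros_like(m); mm[y-50:y+50,x-50:x+50]=m[y-50:y+50,x-50:x+50]
    ys,xs=np.nonzero(mm); P=np.array([onz(n,(a,b),.012)[:2] for a,b in zip(xs,ys)])
    r=cv2.minAreaRect((P*1000).astype(np.float32)); print(n,r)
E
```

```text
[ 0.50871445 -0.16833341  0.035     ] [ 0.51157609 -0.16943648  0.035     ]
top 322 167
side 272 208
top ((509.22076416015625, -167.41416931152344), (140.73907470703125, 140.98782348632812), 50.114986419677734)
side ((511.541748046875, -170.4077911376953), (146.57095336914062, 143.45547485351562), 49.980411529541016)
```

View pics/crop_top.png

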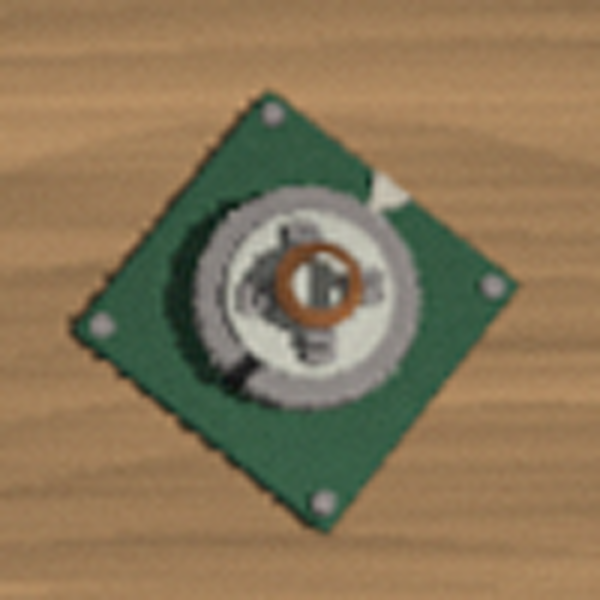

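View pics/crop_side.png

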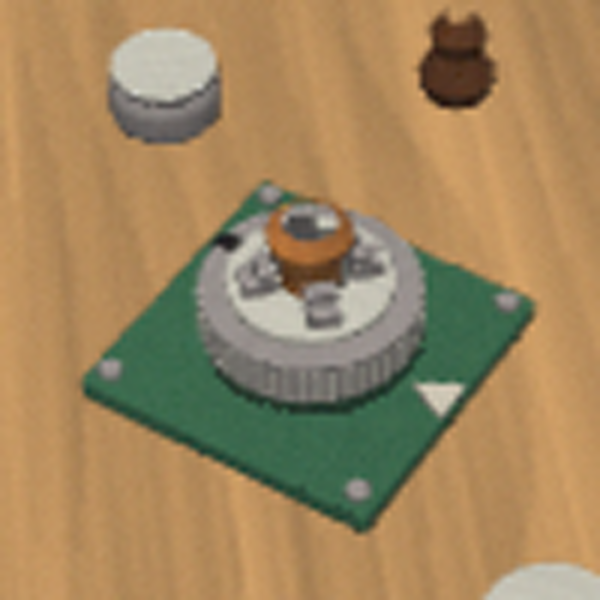

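```bash
cat >> h.py <<'E'
C=np.array([0.5100,-0.1690])
def markang(n,im,save=None):
    # dark pixels in annulus r 38..47 mm at z=.046, via backprojection; returns world angle deg
    x,y=proj(n,[[*C,.046]])[0]; x,y=int(x),int(y); out=[]
    for v in range(y-40,y+41):
        for u in range(x-40,x+41):
            P=onz(n,(u,v),.046)[:2]-C; r=np.hypot(*P)
            if .037<r<.047 and im[v,u].max()<75: out.append((*P,u,v))
    return np.array(out)
E
python3 - <<'E'
from h import *
for n in("top","side"):
    im=cv2.imread(f"pics/{n}0.png")
    o=markang(n,im); print(n,len(o)); 
    if len(o): 
        m=o.mean(0); print(np.round(m,3), np.degrees(np.arctan2(m[1],m[0])))
    # ring face circle: bright pixels
x=onz("top",(322+385/6,167+190/6),.012)[:2]-C; print("arrow top",x,np.degrees(np.arctan2(x[1],x[0])))
x=onz("side",(272+440/6,208+395/6),.012)[:2]-C; print("arrow side",x,np.degrees(np.arctan2(x[1],x[0])))
K,R,t,_=cal("top")
for nm in("wax_tin","lacquer_can","light_pull","oil_jar","blank"):
    for r in robot.tip_of(nm,"top")[:2]: print(nm,np.round(r["point"]),round(r["p"],2),np.round(onz("top",r["point"],0),3))
cv2.imwrite("pics/rect0.png",rect("top",cv2.imread("pics/top0.png"),C,.046))
E
```

```text
Traceback (most recent call last):
  File "h.py", line 21, in markang
    P=onz(n,(u,v),.046)[:2]-C; r=np.hypot(*P)
      ~~~^^^^^^^^^^^^^^
  File "h.py", line 6, in onz
    K,R,t,_=cal(n); ray=R.T@np.linalg.inv(K)@np.array([p[0],p[1],1.]); o=-R.T@t
            ~~~^^^
  File "h.py", line 4, in cal
    c=robot.get_calibration(n); R=cv2.Rodrigues(c["rvec"])[0]; return c["K"],R,np.array(c["tvec"]).ravel(),c["rvec"]
ValueError: time passes only in moves, steps and waits
```

```bash
sed -i 's/^def cal(n)/import functools\n@functools.lru_cache\ndef cal(n)/' h.py
python3 - <<'E'
from h import *
for n in("top","side"):
    im=cv2.imread(f"pics/{n}0.png")
    o=markang(n,im); print(n,len(o)); 
    if len(o): 
        m=o.mean(0); print(np.round(m,3), np.degrees(np.arctan2(m[1],m[0])))
x=onz("top",(322+385/6,167+190/6),.012)[:2]-C; print("arrow top",x,np.degrees(np.arctan2(x[1],x[0])))
x=onz("side",(272+440/6,208+395/6),.012)[:2]-C; print("arrow side",x,np.degrees(np.arctan2(x[1],x[0])))
for nm in("wax_tin","lacquer_can","blank"):
    for r in robot.tip_of(nm,"top")[:2]: print(nm,np.round(r["point"]),round(r["p"],2),np.round(onz("top",r["point"],0),3))
cv2.imwrite("pics/rect0.png",rect("top",cv2.imread("pics/top0.png"),C,.046))
E
```

```text
top 12
[-3.10000e-02  2.90000e-02  3.62333e+02  2.27833e+02] 136.83511572877913
side 6
[-2.90000e-02  3.20000e-02  3.09667e+02  2.48000e+02] 132.7395495150913
arrow top [ 0.05152222 -0.04240504] -39.4558701791879
arrow side [ 0.05315462 -0.03831462] -35.78461087770395
wax_tin [308. 242.] 0.74 [0.449 0.002 0.   ]
wax_tin [139. 235.] 0.2 [0.472 0.457 0.   ]
lacquer_can [469. 200.] 0.65 [ 0.559 -0.441  0.   ]
lacquer_can [471. 262.] 0.17 [ 0.392 -0.43   0.   ]
blank [472. 259.] 0.73 [ 0.398 -0.433  0.   ]
```

View pics/rect0.png

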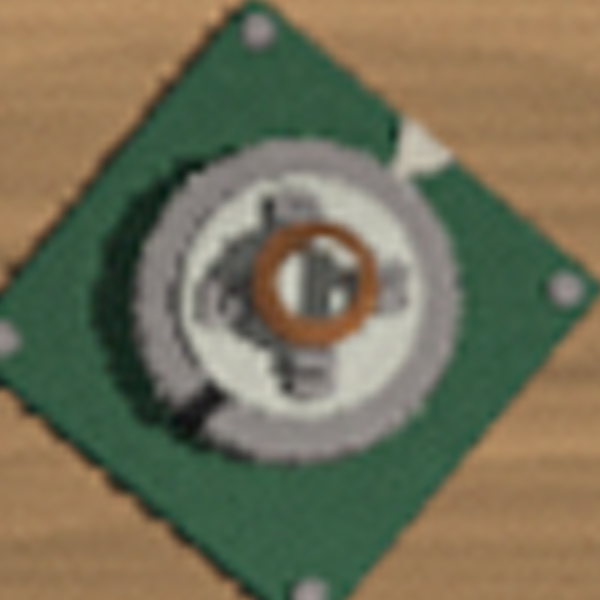

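The crop confirms the larger green chuck with the knob. Its axis is at about (0.510, −0.169) and the arrow points at −40°. The black mark is at about 135° (rect (200,408)), so the ring stands near 175° and has about 545° to go. I'll approach with the fingers shut.

>>> arm_command([
  [0.029, -0.0165, 0, 0, 255],
  [0.029, -0.0165, 0, 0, 255],
  [0.029, -0.0165, 0, 0, 255],
  [0.029, -0.0165, 0, 0, 255],
  [0.029, -0.0165, 0, 0, 255],
], newtons=40)

```text
t: 1.07
ee_pos: [0.3174, -0.4916, 0.4049]
ee_rot: [[0.949, 0.315, 0.0], [0.315, -0.949, -0.0], [0.0, 0.0, -1.0]]
ft_force: [-0.7, 0.1, -0.6]
finger_gap: 0.0257
```

>>> arm_command([
  [0.029, -0.0165, 0, 0, 255],
  [0.029, -0.0165, 0, 0, 255],
  [0.029, -0.0165, 0, 0, 255],
  [0.029, -0.0165, 0, 0, 255],
  [0.029, -0.0165, 0, 0, 255],
])

```text
t: 1.48
ee_pos: [0.429, -0.3675, 0.405]
ee_rot: [[0.949, 0.315, 0.001], [0.315, -0.949, -0.0], [0.0, 0.001, -1.0]]
ft_force: [1.4, -0.6, 0.7]
finger_gap: 0.0001
```

>>> arm_command([
  [0.029, -0.0165, 0, 0, 255],
  [0.029, -0.0165, 0, 0, 255],
  [0.029, -0.0165, 0, 0, 255],
  [0.029, -0.0165, 0, 0, 255],
  [0.029, -0.0165, 0, 0, 255],
])

```text
t: 1.9
ee_pos: [0.5406, -0.2436, 0.405]
ee_rot: [[0.949, 0.315, 0.0], [0.315, -0.949, -0.0], [0.0, 0.0, -1.0]]
ft_force: [0.7, 0.2, -0.9]
finger_gap: -0.0001
```

>>> arm_command([
  [0, 0, 0, 0.12, 255],
  [0, 0, 0, 0.12, 255],
  [0, 0, 0, 0.12, 255],
  [0, 0, 0, 0.12, 255],
  [0, 0, 0, 0.12, 255],
])

```text
t: 2.32
ee_pos: [0.5398, -0.2447, 0.4048]
ee_rot: [[0.96, -0.281, 0.0], [-0.281, -0.96, -0.0], [0.0, 0.0, -1.0]]
ft_force: [-0.8, -0.8, -0.3]
finger_gap: -0.0001
```

```bash
cat >> h.py <<'E'
def st():
    s=robot.observe(); R=np.array(s["ee_rot"]); p=np.array(s["ee_pos"]); d=p[:2]-C
    f=np.array(s["ft_force"]); ph=np.arctan2(d[1],d[0]); u=np.array([np.cos(ph),np.sin(ph)]); v=np.array([-u[1],u[0]])
    print("t %.2f p %s yaw %.1f phi %.1f r %.4f Frad %.1f Ftan %.1f Fz %.1f q7 %.2f gap %.3f"%(s["t"],np.round(p,4),np.degrees(np.arctan2(R[1,0],R[0,0])),np.degrees(ph),np.hypot(*d),f[:2]@u,f[:2]@v,f[2],s["q"][6],s["finger_gap"]),"tool z",np.round(R[:,2],3))
    return s
E
python3 -c "
from h import *
s=st();print(robot.finger_overhang, np.round(s['q'],2))"
```

```text
t 2.32 p [ 0.5398 -0.2447  0.4048] yaw -16.3 phi -68.5 r 0.0814 Frad 0.4 Ftan -1.0 Fz -0.3 q7 -1.54 gap -0.000 tool z [ 0. -0. -1.]
0.1734 [ 0.48  0.28 -0.15  1.73  0.05  1.13 -1.54]
```

>>> arm_command([
  [0, 0, 0.02, 0.091, 255],
  [0, 0, 0.02, 0.091, 255],
  [0, 0, 0.02, 0.091, 255],
  [0, 0, 0.02, 0.091, 255],
  [0, 0, 0.02, 0.091, 255],
])

```text
t: 2.73
ee_pos: [0.5398, -0.2449, 0.3041]
ee_rot: [[0.739, -0.673, 0.001], [-0.673, -0.739, -0.0], [0.001, -0.0, -1.0]]
ft_force: [0.3, -0.5, 0.0]
finger_gap: -0.0002
```

>>> arm_command([
  [0, 0, 0.02, 0.091, 255],
  [0, 0, 0.02, 0.091, 255],
  [0, 0, 0.02, 0.091, 255],
  [0, 0, 0.02, 0.091, 255],
  [0, 0, 0.02, 0.091, 255],
])

```text
t: 3.15
ee_pos: [0.5399, -0.2449, 0.204]
ee_rot: [[0.368, -0.93, 0.001], [-0.93, -0.368, -0.0], [0.001, -0.001, -1.0]]
ft_force: [0.2, -0.6, 1.5]
finger_gap: 0.0004
```

>>> arm_command([
  [-0.003, 0, 0.0005, 0, 255],
  [-0.003, 0, 0, 0, 255],
  [-0.003, 0, 0, 0, 255],
  [-0.003, 0, 0, 0, 255],
  [0, 0, 0, 0, 255],
])

```text
t: 3.57
ee_pos: [0.5359, -0.2329, 0.2058]
ee_rot: [[0.374, -0.927, 0.003], [-0.927, -0.374, -0.0], [0.001, -0.002, -1.0]]
ft_force: [-1.1, 0.3, -1.4]
finger_gap: 0.0001
```

```bash
python3 -c "
from h import *
s=st()
for n in('side','top'):
    im,d=robot.grab_frame(n); im=im[:,:,::-1]; cv2.imwrite(f'pics/{n}1.png',im)
    x,y=proj(n,[[*C,.046]])[0].astype(int); cv2.imwrite(f'pics/{n}1c.png',cv2.resize(im[y-50:y+50,x-50:x+50],(500,500),interpolation=cv2.INTER_CUBIC))
a=cv2.imread('pics/side1c.png');b=cv2.imread('pics/top1c.png');cv2.imwrite('pics/c1.png',cv2.resize(np.hstack([a,b]),(800,400)))
"
```

```text
t 3.57 p [ 0.5359 -0.2329  0.2058] yaw -68.0 phi -67.9 r 0.0690 Frad -0.7 Ftan -0.9 Fz -1.4 q7 -2.41 gap 0.000 tool z [ 0.003 -0.    -1.   ]
```

View pics/c1.png

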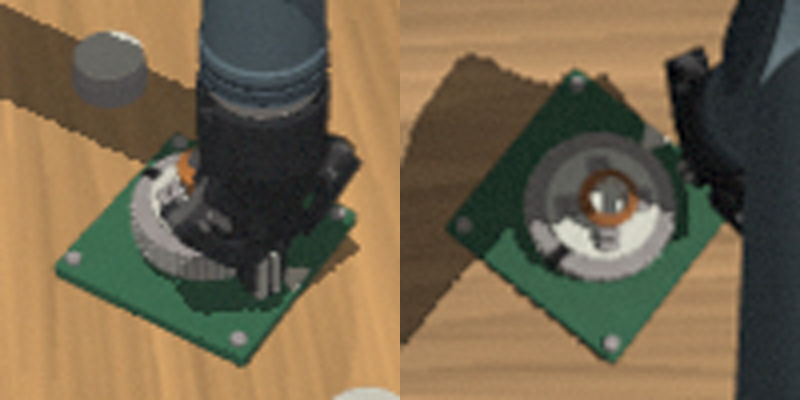

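The side crop shows the shut fingertips at about (268,272), just outside the rim, with the knob clear. Next is a slow move in to contact.

>>> arm_command([
  [-0.0015, 0, 0, 0, 255],
  [-0.0015, 0, 0, 0, 255],
  [-0.0015, 0, 0, 0, 255],
  [-0.0015, 0, 0, 0, 255],
  [0, 0, 0, 0, 255],
])

```text
t: 4.08
ee_pos: [0.5329, -0.2276, 0.204]
ee_rot: [[0.373, -0.928, -0.0], [-0.928, -0.373, 0.0], [-0.001, 0.0, -1.0]]
ft_force: [-0.1, 0.3, 0.3]
finger_gap: -0.0002
```

>>> arm_command([
  [-0.001, 0, 0, 0, 255],
  [-0.001, 0, 0, 0, 255],
  [-0.001, 0, 0, 0, 255],
  [0, 0, 0, 0, 255],
  [0, 0, 0, 0, 255],
])

```text
t: 4.5
ee_pos: [0.5319, -0.2252, 0.2041]
ee_rot: [[0.373, -0.928, -0.0], [-0.928, -0.373, 0.0], [-0.0, 0.0, -1.0]]
ft_force: [0.4, 0.4, 0.3]
finger_gap: -0.0001
```

```bash
python3 -c "
from h import *
st()"
```

```text
t 4.50 p [ 0.5319 -0.2252  0.2041] yaw -68.1 phi -68.7 r 0.0603 Frad -0.3 Ftan 0.6 Fz 0.3 q7 -2.42 gap -0.000 tool z [-0.  0. -1.]
```

>>> arm_command([
  [-0.001, 0, 0, 0, 255],
  [-0.001, 0, 0, 0, 255],
  [0, 0, 0, 0, 255],
  [0, 0, 0, 0, 255],
  [0, 0, 0, 0, 255],
])

```text
t: 4.92
ee_pos: [0.5313, -0.2241, 0.2043]
ee_rot: [[0.372, -0.928, 0.001], [-0.928, -0.372, -0.001], [0.001, -0.001, -1.0]]
ft_force: [1.4, -1.9, -1.8]
finger_gap: 0.0002
```

```bash
python3 -c "
from h import *
st()"
```

```text
t 4.92 p [ 0.5313 -0.2241  0.2043] yaw -68.2 phi -68.9 r 0.0591 Frad 2.3 Ftan 0.6 Fz -1.8 q7 -2.43 gap 0.000 tool z [ 0.001 -0.001 -1.   ]
```

>>> arm_command([
  [-0.001, 0, 0, 0, 255],
  [-0.001, 0, 0, 0, 255],
  [0, 0, 0, 0, 255],
  [0, 0, 0, 0, 255],
  [0, 0, 0, 0, 255],
])

```text
t: 5.33
ee_pos: [0.5309, -0.2237, 0.2044]
ee_rot: [[0.371, -0.929, 0.003], [-0.929, -0.371, -0.004], [0.004, -0.002, -1.0]]
ft_force: [2.8, -4.9, -4.9]
finger_gap: 0.0005
```

```bash
python3 -c "
from h import *
st()"
```

```text
t 5.33 p [ 0.5309 -0.2237  0.2044] yaw -68.2 phi -69.1 r 0.0585 Frad 5.6 Ftan 0.9 Fz -4.9 q7 -2.43 gap 0.000 tool z [ 0.003 -0.004 -1.   ]
```

>>> arm_command([
  [-0.00114, -0.004, 0, -0.07, 255],
  [-0.00014, -0.004, 0, -0.07, 255],
  [-0.00014, -0.004, 0, -0.07, 255],
  [-0.00014, -0.004, 0, -0.07, 255],
  [-0.00014, -0.004, 0, -0.07, 255],
])

```text
t: 5.75
ee_pos: [0.5478, -0.2136, 0.2044]
ee_rot: [[0.669, -0.743, 0.005], [-0.743, -0.669, -0.006], [0.008, -0.0, -1.0]]
ft_force: [4.6, -7.7, -7.2]
finger_gap: -0.0001
```

```bash
python3 -c "
from h import *
st()
for n in('side','top'):
    im,d=robot.grab_frame(n); im=im[:,:,::-1]; cv2.imwrite(f'pics/{n}2.png',im)
    x,y=proj(n,[[*C,.046]])[0].astype(int); cv2.imwrite(f'pics/{n}2c.png',cv2.resize(im[y-50:y+50,x-50:x+50],(400,400),interpolation=cv2.INTER_CUBIC))
    o=markang(n,im)
    if len(o): m=o.mean(0); print(n,len(o),np.round(m,3), np.degrees(np.arctan2(m[1],m[0])))
a=cv2.imread('pics/side2c.png');b=cv2.imread('pics/top2c.png');cv2.imwrite('pics/c2.png',np.hstack([a,b]))
"
```

```text
t 5.75 p [ 0.5478 -0.2136  0.2044] yaw -48.0 phi -49.7 r 0.0585 Frad 8.9 Ftan -1.5 Fz -7.2 q7 -2.15 gap -0.000 tool z [ 0.005 -0.006 -1.   ]
side 109 [3.00000e-02 0.00000e+00 3.34018e+02 2.54606e+02] 0.6614934066490278
top 152 [2.40000e-02 3.00000e-03 3.71638e+02 2.06934e+02] 6.481048878695148
```

View pics/c2.png

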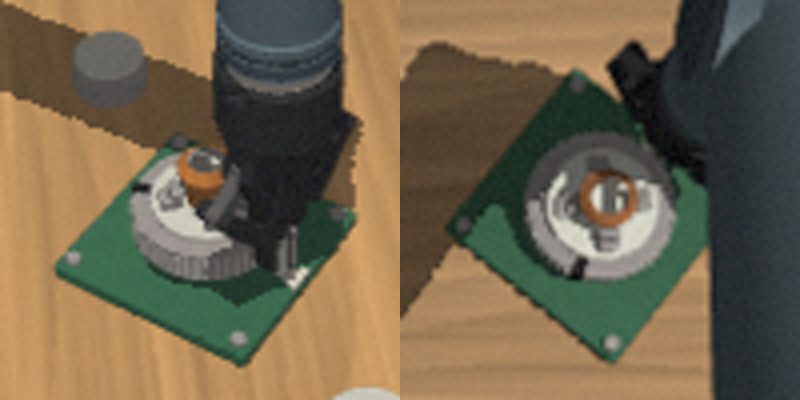

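The ring follows: in the top crop the mark moved from about (555,258) to (578,268). Carrying on.

>>> arm_command([
  [0.0003, -0.004, 0, -0.07, 255],
  [-0.00014, -0.004, 0, -0.07, 255],
  [-0.00014, -0.004, 0, -0.07, 255],
  [-0.00014, -0.004, 0, -0.07, 255],
  [-0.00014, -0.004, 0, -0.07, 255],
])

```text
t: 6.27
ee_pos: [0.5616, -0.1968, 0.2049]
ee_rot: [[0.884, -0.468, 0.008], [-0.468, -0.884, -0.004], [0.009, -0.0, -1.0]]
ft_force: [7.0, -5.0, -5.1]
finger_gap: 0.0001
```

>>> arm_command([
  [-0.00014, -0.004, 0, -0.07, 255],
  [-0.00014, -0.004, 0, -0.07, 255],
  [-0.00014, -0.004, 0, -0.07, 255],
  [-0.00014, -0.004, 0, -0.07, 255],
  [-0.00014, -0.004, 0, -0.07, 255],
])

```text
t: 6.68
ee_pos: [0.5684, -0.1761, 0.2052]
ee_rot: [[0.991, -0.135, 0.009], [-0.135, -0.991, -0.001], [0.009, 0.0, -1.0]]
ft_force: [6.2, -2.4, -5.7]
finger_gap: 0.0002
```

```bash
cat >> h.py <<'E'
def look(k):
    s=st(); L=[]
    for n in('side','top'):
        im,d=robot.grab_frame(n); im=np.ascontiguousarray(im[:,:,::-1]); cv2.imwrite(f'pics/{n}{k}.png',im)
        x,y=proj(n,[[*C,.046]])[0].astype(int); L.append(cv2.resize(im[y-50:y+50,x-50:x+50],(400,400),interpolation=cv2.INTER_CUBIC))
        for r in robot.tip_of("chuck_mark",n):
            P=onz(n,r["point"],.046)[:2]-C
            if np.hypot(*P)<.07: print(n,"mark net p%.2f r%.3f ang %.1f"%(r["p"],np.hypot(*P),np.degrees(np.arctan2(P[1],P[0]))))
    cv2.imwrite(f'pics/c{k}.png',np.hstack(L))
E
python3 -c "
from h import *
look(3)"
```

```text
t 6.68 p [ 0.5684 -0.1761  0.2052] yaw -7.8 phi -6.9 r 0.0589 Frad 6.4 Ftan -1.6 Fz -5.7 q7 -1.61 gap 0.000 tool z [ 0.009 -0.001 -1.   ]
side mark net p0.68 r0.022 ang 69.5
side mark net p0.58 r0.029 ang -163.4
top mark net p0.65 r0.041 ang -163.0
```

View pics/c3.png

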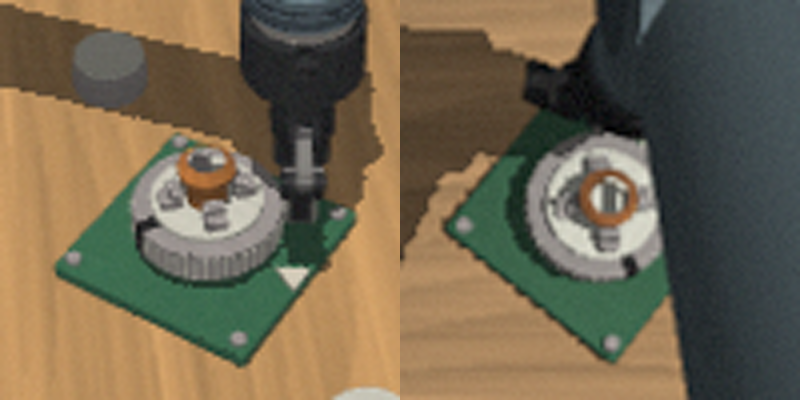

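The mark is at about −163° and has moved 62°, matching the finger's 62°, so there is no slip. Continuing.

>>> arm_command([
  [-0.00014, -0.004, 0, -0.07, 255],
  [-0.00014, -0.004, 0, -0.07, 255],
  [-0.00014, -0.004, 0, -0.07, 255],
  [-0.00014, -0.004, 0, -0.07, 255],
  [-0.00014, -0.004, 0, -0.07, 255],
])

```text
t: 7.3
ee_pos: [0.5674, -0.1547, 0.2051]
ee_rot: [[0.977, 0.214, 0.008], [0.214, -0.977, 0.001], [0.008, 0.001, -1.0]]
ft_force: [5.7, -0.1, -3.7]
finger_gap: 0.0001
```

>>> arm_command([
  [-0.00014, -0.004, 0, -0.07, 255],
  [-0.00014, -0.004, 0, -0.07, 255],
  [-0.00014, -0.004, 0, -0.07, 255],
  [-0.00014, -0.004, 0, -0.07, 255],
  [-0.00014, -0.004, 0, -0.07, 255],
])

```text
t: 7.72
ee_pos: [0.5592, -0.1356, 0.2051]
ee_rot: [[0.844, 0.536, 0.005], [0.536, -0.844, 0.002], [0.005, 0.001, -1.0]]
ft_force: [3.9, 0.5, -1.0]
finger_gap: 0.0003
```

```bash
python3 -c "
from h import *
st()"
```

```text
t 7.72 p [ 0.5592 -0.1356  0.2051] yaw 32.4 phi 34.2 r 0.0595 Frad 3.5 Ftan -1.8 Fz -1.0 q7 -1.07 gap 0.000 tool z [ 0.005  0.002 -1.   ]
```

Radial force has fallen to 3.5 N, so I'm pressing in by 1.5 mm more.

>>> arm_command([
  [-0.0016, -0.0036, 0, -0.07, 255],
  [-0.00014, -0.004, 0, -0.07, 255],
  [-0.0005, -0.004, 0, -0.07, 255],
  [-0.0005, -0.004, 0, -0.07, 255],
  [-0.00014, -0.004, 0, -0.07, 255],
])

```text
t: 8.13
ee_pos: [0.5443, -0.121, 0.2051]
ee_rot: [[0.608, 0.794, 0.006], [0.794, -0.608, 0.004], [0.007, 0.002, -1.0]]
ft_force: [3.2, 3.8, -1.9]
finger_gap: -0.0001
```

```bash
python3 -c "
from h import *
st()"
```

```text
t 8.13 p [ 0.5443 -0.121   0.2051] yaw 52.5 phi 54.4 r 0.0590 Frad 5.0 Ftan -0.4 Fz -1.9 q7 -0.78 gap -0.000 tool z [ 0.006  0.004 -1.   ]
```

>>> arm_command([
  [-0.0007, -0.0036, 0, -0.07, 255],
  [-0.00014, -0.004, 0, -0.07, 255],
  [-0.0004, -0.004, 0, -0.07, 255],
  [-0.0004, -0.004, 0, -0.07, 255],
  [-0.00014, -0.004, 0, -0.07, 255],
])

```text
t: 8.55
ee_pos: [0.5258, -0.1125, 0.205]
ee_rot: [[0.299, 0.954, 0.004], [0.954, -0.299, 0.005], [0.005, 0.002, -1.0]]
ft_force: [2.7, 4.1, -0.4]
finger_gap: -0.0002
```

>>> arm_command([
  [-0.0004, -0.0038, 0, -0.07, 255],
  [-0.00014, -0.0038, 0, -0.07, 255],
  [-0.0002, -0.004, 0, -0.07, 255],
  [-0.0002, -0.004, 0, -0.07, 255],
  [-0.00014, -0.004, 0, -0.07, 255],
])

```text
t: 8.97
ee_pos: [0.5058, -0.1107, 0.2049]
ee_rot: [[-0.046, 0.999, 0.002], [0.999, 0.046, 0.004], [0.004, 0.002, -1.0]]
ft_force: [0.9, 3.7, 1.8]
finger_gap: -0.0002
```

```bash
python3 -c "
from h import *
look(4)"
```

```text
t 8.97 p [ 0.5058 -0.1107  0.2049] yaw 92.7 phi 94.1 r 0.0585 Frad 3.7 Ftan -1.2 Fz 1.8 q7 -0.18 gap -0.000 tool z [ 0.002  0.004 -1.   ]
side mark net p0.98 r0.045 ang -44.6
```

View pics/c4.png

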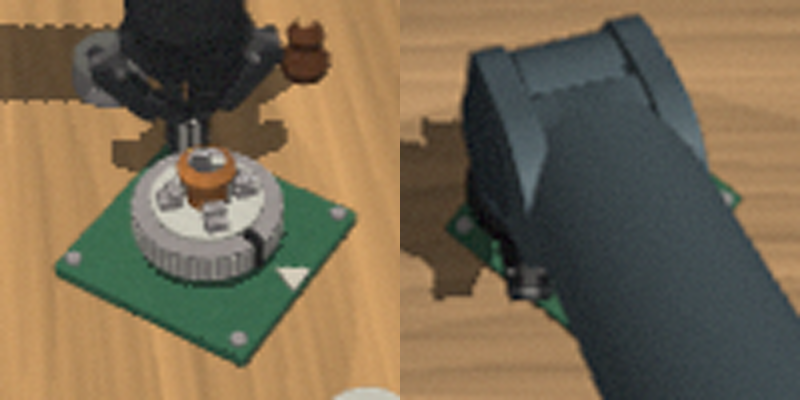

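```bash
python3 -c "
from h import *
x,y=proj('side',[[*C,.046]])[0].astype(int)
for a in (-30,-40,-50,-60,-70):
    p=C+.042*np.array([np.cos(np.radians(a)),np.sin(np.radians(a))]); print(a,(proj('side',[[*p,.046]])[0]-[x-50,y-50])*4)
"
```

```text
-30 [263.68935826 221.37775445]
-40 [258.51237306 229.03814803]
-50 [251.54892634 235.95507122]
-60 [243.00223007 241.89858834]
-70 [233.13359215 246.66723876]
```

>>> arm_command([
  [-0.0016, -0.0036, 0, -0.07, 255],
  [-0.0004, -0.004, 0, -0.07, 255],
  [-0.0004, -0.004, 0, -0.07, 255],
  [-0.0004, -0.004, 0, -0.07, 255],
  [-0.00014, -0.004, 0, -0.07, 255],
])

```text
t: 9.58
ee_pos: [0.4862, -0.1164, 0.2047]
ee_rot: [[-0.385, 0.923, -0.001], [0.923, 0.385, 0.005], [0.005, 0.001, -1.0]]
ft_force: [-1.1, 5.9, 4.4]
finger_gap: -0.0002
```

```bash
python3 -c "
from h import *
st()"
```

```text
t 9.58 p [ 0.4862 -0.1164  0.2047] yaw 112.6 phi 114.4 r 0.0577 Frad 5.8 Ftan -1.5 Fz 4.4 q7 0.15 gap -0.000 tool z [-0.001  0.005 -1.   ]
```

>>> arm_command([
  [-0.0003, -0.0036, 0, -0.07, 255],
  [-0.0003, -0.004, 0, -0.07, 255],
  [-0.0003, -0.004, 0, -0.07, 255],
  [-0.0003, -0.004, 0, -0.07, 255],
  [-0.00014, -0.004, 0, -0.07, 255],
])

```text
t: 10.0
ee_pos: [0.4691, -0.1289, 0.2041]
ee_rot: [[-0.677, 0.736, -0.004], [0.736, 0.677, 0.003], [0.005, -0.001, -1.0]]
ft_force: [-1.8, 4.0, 3.2]
finger_gap: 0.0002
```

>>> arm_command([
  [-0.0003, -0.0036, 0, -0.07, 255],
  [-0.0002, -0.004, 0, -0.07, 255],
  [-0.0002, -0.004, 0, -0.07, 255],
  [-0.0002, -0.004, 0, -0.07, 255],
  [-0.00014, -0.004, 0, -0.07, 255],
])

```text
t: 10.42
ee_pos: [0.4575, -0.1463, 0.2039]
ee_rot: [[-0.888, 0.46, -0.004], [0.46, 0.888, 0.001], [0.004, -0.001, -1.0]]
ft_force: [-0.9, 1.3, -0.1]
finger_gap: -0.0
```

```bash
python3 -c "
from h import *
look(5)"
```

```text
t 10.42 p [ 0.4575 -0.1463  0.2039] yaw 152.6 phi 156.6 r 0.0572 Frad 1.4 Ftan -0.8 Fz -0.1 q7 0.83 gap -0.000 tool z [-0.004  0.001 -1.   ]
side mark net p0.64 r0.049 ang 18.4
top mark net p0.43 r0.045 ang 16.3
```

View pics/c5.png

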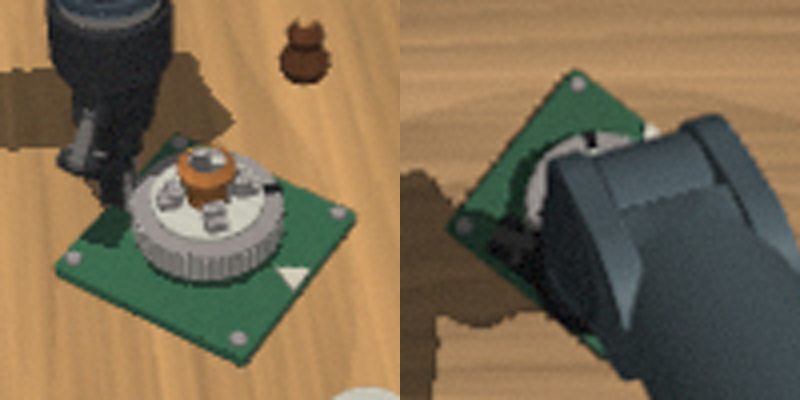

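The mark has passed the arrow once and is now at about +15°. Radial force is low at 1.4 N, so I'm pressing in.

>>> arm_command([
  [-0.002, -0.0025, 0, -0.06, 255],
  [-0.0008, -0.0035, 0, -0.07, 255],
  [-0.0004, -0.004, 0, -0.07, 255],
  [-0.0004, -0.004, 0, -0.07, 255],
  [-0.0004, -0.004, 0, -0.07, 255],
])

```text
t: 11.03
ee_pos: [0.4541, -0.1645, 0.2035]
ee_rot: [[-0.99, 0.138, -0.008], [0.138, 0.99, 0.0], [0.008, -0.001, -1.0]]
ft_force: [-6.2, 1.7, 5.5]
finger_gap: -0.0002
```

```bash
python3 -c "
from h import *
st()"
```

```text
t 11.03 p [ 0.4541 -0.1645  0.2035] yaw 172.1 phi 175.4 r 0.0561 Frad 6.3 Ftan -1.2 Fz 5.5 q7 1.16 gap -0.000 tool z [-0.008  0.    -1.   ]
```

```bash
sed -i 's/^C=.*/C=np.array([0.5113,-0.1690])/' h.py
```

>>> arm_command([
  [-0.0002, -0.0036, 0, -0.07, 255],
  [-0.0002, -0.004, 0, -0.07, 255],
  [-0.0002, -0.004, 0, -0.07, 255],
  [-0.0002, -0.004, 0, -0.07, 255],
  [-0.0002, -0.004, 0, -0.07, 255],
])

```text
t: 11.45
ee_pos: [0.4559, -0.1854, 0.2035]
ee_rot: [[-0.978, -0.209, -0.006], [-0.209, 0.978, -0.001], [0.006, 0.0, -1.0]]
ft_force: [-4.6, 0.4, 1.2]
finger_gap: 0.0002
```

>>> arm_command([
  [-0.0004, -0.0036, 0, -0.07, 255],
  [-0.0004, -0.004, 0, -0.07, 255],
  [-0.0002, -0.004, 0, -0.07, 255],
  [-0.0002, -0.004, 0, -0.07, 255],
  [-0.0002, -0.004, 0, -0.07, 255],
])

```text
t: 11.87
ee_pos: [0.4646, -0.2038, 0.2036]
ee_rot: [[-0.847, -0.531, -0.004], [-0.531, 0.847, -0.001], [0.004, 0.001, -1.0]]
ft_force: [-1.9, 0.8, -0.1]
finger_gap: -0.0002
```

```bash
python3 -c "
from h import *
st()"
```

```text
t 11.87 p [ 0.4646 -0.2038  0.2036] yaw -147.9 phi -143.3 r 0.0582 Frad 1.1 Ftan -1.8 Fz -0.1 q7 1.84 gap -0.000 tool z [-0.004 -0.001 -1.   ]
```

>>> arm_command([
  [-0.0025, -0.002, 0, -0.08, 255],
  [-0.0008, -0.003, 0, -0.08, 255],
  [-0.0005, -0.004, 0, -0.07, 255],
  [-0.0004, -0.004, 0, -0.07, 255],
  [-0.0002, -0.004, 0, -0.07, 255],
])

```text
t: 12.28
ee_pos: [0.479, -0.2161, 0.2035]
ee_rot: [[-0.6, -0.8, -0.007], [-0.8, 0.6, -0.006], [0.009, 0.002, -1.0]]
ft_force: [-4.1, -3.8, 2.6]
finger_gap: 0.0
```

```bash
python3 -c "
from h import *
look(6)"
```

```text
t 12.28 p [ 0.479  -0.2161  0.2035] yaw -126.8 phi -124.4 r 0.0571 Frad 5.4 Ftan -1.3 Fz 2.6 q7 2.18 gap 0.000 tool z [-0.007 -0.006 -1.   ]
side mark net p0.77 r0.050 ang 90.3
side mark net p0.23 r0.018 ang 65.9
top mark net p0.90 r0.048 ang 83.6
```

View pics/c6.png

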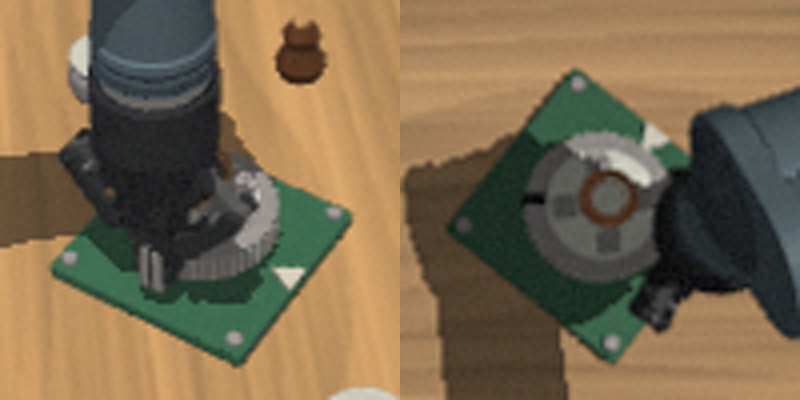

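The mark is at about 88° (top crop (535,199)), which leaves about 232°. The wrist is near its range, so I'm backing off, lifting and unwinding.

>>> arm_command([
  [0.006, 0, 0, 0, 255],
  [0.008, 0, 0, 0, 255],
  [0.008, 0, 0, 0, 255],
  [0.008, 0, 0, 0, 255],
  [0, 0, -0.02, 0, 255],
])

```text
t: 12.9
ee_pos: [0.4592, -0.239, 0.221]
ee_rot: [[-0.601, -0.799, -0.007], [-0.799, 0.601, 0.002], [0.003, 0.007, -1.0]]
ft_force: [-1.3, -0.9, -0.1]
finger_gap: 0.0002
```

>>> arm_command([
  [0, 0, -0.02, 0, 255],
  [0, 0, -0.02, 0.06, 255],
  [0, 0, -0.02, 0.12, 255],
  [0, 0, -0.01, 0.12, 255],
  [0, 0, 0, 0.12, 255],
])

```text
t: 13.32
ee_pos: [0.4634, -0.2376, 0.2969]
ee_rot: [[-0.876, -0.482, 0.005], [-0.482, 0.876, -0.002], [-0.003, -0.004, -1.0]]
ft_force: [-0.2, 0.3, 0.2]
finger_gap: 0.0001
```

>>> arm_command([
  [0, 0, 0, 0.12, 255],
  [0, 0, 0, 0.12, 255],
  [0, 0, 0, 0.12, 255],
  [0, 0, 0, 0.12, 255],
  [0, 0, 0, 0.12, 255],
])

```text
t: 13.73
ee_pos: [0.462, -0.2374, 0.2942]
ee_rot: [[-0.995, 0.097, 0.0], [0.097, 0.995, -0.0], [-0.0, -0.0, -1.0]]
ft_force: [0.7, 0.1, -0.9]
finger_gap: -0.0002
```

>>> arm_command([
  [0, 0, 0, 0.12, 255],
  [0, 0, 0, 0.12, 255],
  [0, 0, 0, 0.12, 255],
  [0, 0, 0, 0.12, 255],
  [0, 0, 0, 0.12, 255],
])

```text
t: 14.15
ee_pos: [0.462, -0.2373, 0.2942]
ee_rot: [[-0.767, 0.642, 0.0], [0.642, 0.767, 0.0], [-0.0, 0.0, -1.0]]
ft_force: [0.5, 0.5, -0.0]
finger_gap: -0.0003
```

>>> arm_command([
  [0, 0, 0, 0.12, 255],
  [0, 0, 0, 0.12, 255],
  [0, 0, 0, 0.12, 255],
  [0, 0, 0, 0.12, 255],
  [0, 0, 0, 0.12, 255],
])

```text
t: 14.57
ee_pos: [0.4621, -0.2373, 0.2942]
ee_rot: [[-0.27, 0.963, 0.0], [0.963, 0.27, 0.0], [0.0, 0.0, -1.0]]
ft_force: [-0.5, -0.4, 0.4]
finger_gap: -0.0001
```

>>> arm_command([
  [0, 0, 0, 0.12, 255],
  [0, 0, 0, 0.12, 255],
  [0, 0, 0, 0.12, 255],
  [0, 0, 0, 0.12, 255],
  [0, 0, 0, 0.12, 255],
])

```text
t: 14.98
ee_pos: [0.4621, -0.2372, 0.2941]
ee_rot: [[0.32, 0.947, 0.0], [0.947, -0.32, 0.0], [0.0, 0.0, -1.0]]
ft_force: [-0.2, -0.1, -0.1]
finger_gap: 0.0003
```

```bash
python3 -c "
from h import *
look(7)"
```

```text
t 14.98 p [ 0.4621 -0.2372  0.2941] yaw 71.3 phi -125.8 r 0.0841 Frad 0.2 Ftan -0.2 Fz -0.1 q7 -0.17 gap 0.000 tool z [ 0.  0. -1.]
side mark net p0.85 r0.046 ang 76.2
top mark net p0.67 r0.043 ang 77.4
```

View pics/c7.png

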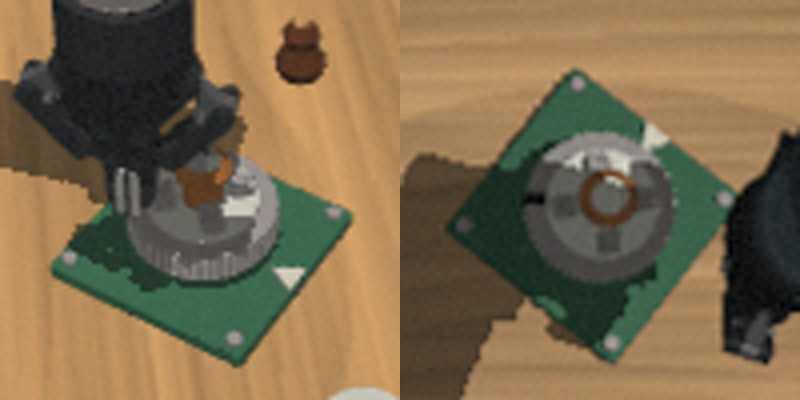

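>>> arm_command([
  [0, 0, 0, 0.1213, 255],
  [0, 0, 0, 0.1213, 255],
  [0, 0, 0, 0.1213, 255],
  [0, 0, 0, 0.1213, 255],
  [0, 0, 0, 0.1213, 255],
])

```text
t: 15.6
ee_pos: [0.4623, -0.2372, 0.2941]
ee_rot: [[0.802, 0.598, 0.0], [0.598, -0.802, 0.0], [0.0, -0.0, -1.0]]
ft_force: [-0.5, -0.1, 0.0]
finger_gap: -0.0002
```

>>> arm_command([
  [0, 0, 0, 0.1213, 255],
  [0, 0, 0, 0.1213, 255],
  [0, 0, 0, 0.1213, 255],
  [0, 0, 0, 0.1213, 255],
  [0, 0, 0, 0.1213, 255],
])

```text
t: 16.02
ee_pos: [0.4623, -0.2372, 0.2941]
ee_rot: [[0.999, 0.034, 0.0], [0.034, -0.999, 0.0], [0.0, -0.0, -1.0]]
ft_force: [-0.2, -0.3, 1.2]
finger_gap: 0.0001
```

>>> arm_command([
  [0, 0, 0, 0.1213, 255],
  [0, 0, 0, 0.1213, 255],
  [0, 0, 0, 0.1213, 255],
  [0, 0, 0, 0.1213, 255],
  [0, 0, 0, 0, 255],
])

```text
t: 16.43
ee_pos: [0.4623, -0.2371, 0.2941]
ee_rot: [[0.902, -0.432, -0.0], [-0.432, -0.902, 0.0], [-0.0, -0.0, -1.0]]
ft_force: [-0.0, 0.0, -0.2]
finger_gap: 0.0002
```

>>> arm_command([
  [0.0185, -0.0166, 0, 0, 255],
  [0.0185, -0.0166, 0, 0, 255],
  [0.0185, -0.0166, 0, 0, 255],
  [0.0185, -0.0166, 0, 0, 255],
  [0.0185, -0.0166, 0, 0, 255],
])

```text
t: 16.85
ee_pos: [0.5826, -0.2021, 0.2939]
ee_rot: [[0.904, -0.428, -0.0], [-0.428, -0.904, 0.0], [-0.0, -0.0, -1.0]]
ft_force: [0.4, -0.1, -0.0]
finger_gap: -0.0001
```

```bash
python3 -c "
from h import *
st()"
```

```text
t 16.85 p [ 0.5826 -0.2021  0.2939] yaw -25.4 phi -24.9 r 0.0786 Frad 0.4 Ftan 0.1 Fz -0.0 q7 -1.91 gap -0.000 tool z [-0.  0. -1.]
```

>>> arm_command([
  [0, 0, 0.018, 0, 255],
  [0, 0, 0.018, 0, 255],
  [0, 0, 0.018, 0, 255],
  [0, 0, 0.018, 0, 255],
  [0, 0, 0.018, 0, 255],
])

```text
t: 17.27
ee_pos: [0.5817, -0.2024, 0.2031]
ee_rot: [[0.904, -0.428, 0.0], [-0.428, -0.904, 0.001], [-0.0, -0.001, -1.0]]
ft_force: [0.1, 0.3, -0.7]
finger_gap: 0.0004
```

>>> arm_command([
  [-0.005, 0, 0, 0, 255],
  [-0.005, 0, 0, 0, 255],
  [-0.005, 0, 0, 0, 255],
  [-0.003, 0, 0, 0, 255],
  [-0.002, 0, 0, 0, 255],
])

```text
t: 17.68
ee_pos: [0.5642, -0.1937, 0.2058]
ee_rot: [[0.902, -0.432, 0.004], [-0.432, -0.902, -0.001], [0.004, -0.001, -1.0]]
ft_force: [3.5, -1.7, -2.5]
finger_gap: 0.0003
```

>>> arm_command([
  [-0.002, 0, 0, 0, 255],
  [-0.001, 0, 0, 0, 255],
  [-0.001, 0, 0, 0, 255],
  [0, 0, 0, 0, 255],
  [0, 0, 0, 0, 255],
])

```text
t: 18.1
ee_pos: [0.563, -0.1934, 0.206]
ee_rot: [[0.902, -0.433, 0.011], [-0.433, -0.902, -0.003], [0.011, -0.002, -1.0]]
ft_force: [6.5, -3.0, -5.7]
finger_gap: -0.0002
```

```bash
python3 -c "
from h import *
st()"
```

```text
t 18.10 p [ 0.563  -0.1934  0.206 ] yaw -25.6 phi -25.3 r 0.0571 Frad 7.2 Ftan 0.0 Fz -5.7 q7 -1.97 gap -0.000 tool z [ 0.011 -0.003 -1.   ]
```

>>> arm_command([
  [-0.00014, -0.00385, 0, -0.07, 255],
  [-0.00014, -0.00385, 0, -0.07, 255],
  [-0.00014, -0.00385, 0, -0.07, 255],
  [-0.00014, -0.00385, 0, -0.07, 255],
  [-0.00014, -0.00385, 0, -0.07, 255],
])

```text
t: 18.52
ee_pos: [0.5683, -0.1747, 0.2061]
ee_rot: [[0.996, -0.094, 0.011], [-0.094, -0.996, -0.002], [0.011, 0.001, -1.0]]
ft_force: [7.2, -2.0, -5.4]
finger_gap: 0.0001
```

>>> arm_command([
  [-0.00014, -0.00385, 0, -0.07, 255],
  [-0.00014, -0.00385, 0, -0.07, 255],
  [-0.00014, -0.00385, 0, -0.07, 255],
  [-0.00014, -0.00385, 0, -0.07, 255],
  [-0.00014, -0.00385, 0, -0.07, 255],
])

```text
t: 18.93
ee_pos: [0.5668, -0.154, 0.206]
ee_rot: [[0.967, 0.254, 0.011], [0.254, -0.967, 0.0], [0.01, 0.003, -1.0]]
ft_force: [5.9, 1.0, -4.0]
finger_gap: 0.0001
```

```bash
python3 -c "
from h import *
st()"
```

```text
t 18.93 p [ 0.5668 -0.154   0.206 ] yaw 14.7 phi 15.1 r 0.0575 Frad 6.0 Ftan -0.5 Fz -4.0 q7 -1.43 gap 0.000 tool z [ 0.011  0.    -1.   ]
```

>>> arm_command([
  [-0.0003, -0.00385, 0, -0.07, 255],
  [-0.0002, -0.00385, 0, -0.07, 255],
  [-0.0002, -0.00385, 0, -0.07, 255],
  [-0.0002, -0.00385, 0, -0.07, 255],
  [-0.0002, -0.00385, 0, -0.07, 255],
])

```text
t: 19.35
ee_pos: [0.5582, -0.1353, 0.206]
ee_rot: [[0.821, 0.571, 0.01], [0.571, -0.821, 0.002], [0.009, 0.004, -1.0]]
ft_force: [5.9, 2.2, -2.6]
finger_gap: 0.0003
```

>>> arm_command([
  [-0.0003, -0.00385, 0, -0.07, 255],
  [-0.0002, -0.00385, 0, -0.07, 255],
  [-0.0002, -0.00385, 0, -0.07, 255],
  [-0.0002, -0.00385, 0, -0.07, 255],
  [-0.0002, -0.00385, 0, -0.07, 255],
])

```text
t: 19.77
ee_pos: [0.5438, -0.121, 0.2059]
ee_rot: [[0.575, 0.818, 0.008], [0.818, -0.575, 0.003], [0.008, 0.005, -1.0]]
ft_force: [4.3, 4.5, -1.4]
finger_gap: -0.0001
```

```bash
python3 -c "
from h import *
look(8)"
```

```text
t 19.77 p [ 0.5438 -0.121   0.2059] yaw 54.9 phi 55.9 r 0.0580 Frad 6.2 Ftan -1.0 Fz -1.4 q7 -0.87 gap -0.000 tool z [ 0.008  0.003 -1.   ]
side mark net p0.63 r0.045 ang 160.0
top mark net p0.63 r0.039 ang 163.1
```

View pics/c8.png

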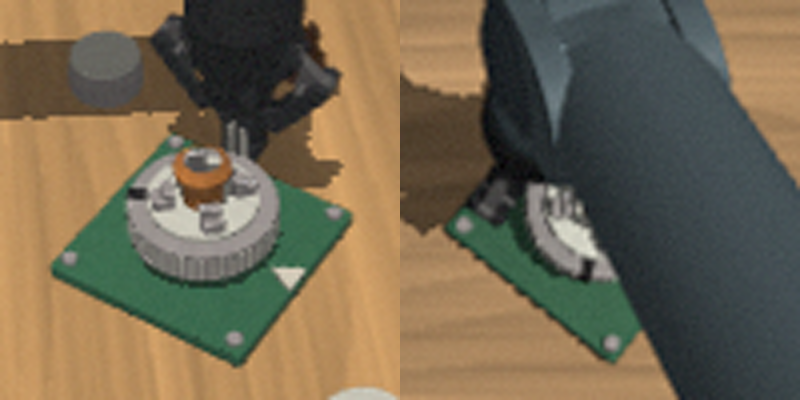

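The mark is at about 163°, so about 157° remain.

>>> arm_command([
  [-0.0003, -0.00385, 0, -0.07, 255],
  [-0.0002, -0.00385, 0, -0.07, 255],
  [-0.0002, -0.00385, 0, -0.07, 255],
  [-0.0002, -0.00385, 0, -0.07, 255],
  [-0.0002, -0.00385, 0, -0.07, 255],
])

```text
t: 20.38
ee_pos: [0.5257, -0.1126, 0.2059]
ee_rot: [[0.259, 0.966, 0.006], [0.966, -0.259, 0.004], [0.006, 0.005, -1.0]]
ft_force: [2.1, 4.5, 0.1]
finger_gap: 0.0001
```

>>> arm_command([
  [-0.0003, -0.00385, 0, -0.07, 255],
  [-0.0002, -0.00385, 0, -0.07, 255],
  [-0.0002, -0.00385, 0, -0.07, 255],
  [-0.0002, -0.00385, 0, -0.07, 255],
  [-0.0002, -0.00385, 0, -0.07, 255],
])

```text
t: 20.8
ee_pos: [0.5059, -0.1109, 0.2058]
ee_rot: [[-0.088, 0.996, 0.004], [0.996, 0.088, 0.004], [0.004, 0.005, -1.0]]
ft_force: [1.0, 6.3, 2.9]
finger_gap: 0.0005
```

```bash
python3 -c "
from h import *
st()"
```

```text
t 20.80 p [ 0.5059 -0.1109  0.2058] yaw 95.1 phi 95.3 r 0.0584 Frad 6.1 Ftan -1.6 Fz 2.9 q7 -0.26 gap 0.000 tool z [ 0.004  0.004 -1.   ]
```

>>> arm_command([
  [-0.0003, -0.00385, 0, -0.07, 255],
  [-0.0002, -0.00385, 0, -0.07, 255],
  [-0.0002, -0.00385, 0, -0.07, 255],
  [-0.0002, -0.00385, 0, -0.07, 255],
  [-0.0002, -0.00385, 0, -0.07, 255],
])

```text
t: 21.22
ee_pos: [0.4866, -0.1161, 0.2056]
ee_rot: [[-0.425, 0.905, 0.001], [0.905, 0.425, 0.004], [0.003, 0.003, -1.0]]
ft_force: [-1.4, 7.1, 3.9]
finger_gap: 0.0001
```

>>> arm_command([
  [-0.0005, -0.00385, 0, -0.07, 255],
  [-0.0003, -0.00385, 0, -0.07, 255],
  [-0.0003, -0.00385, 0, -0.07, 255],
  [-0.0003, -0.00385, 0, -0.07, 255],
  [-0.0003, -0.00385, 0, -0.07, 255],
])

```text
t: 21.63
ee_pos: [0.47, -0.1283, 0.2048]
ee_rot: [[-0.709, 0.705, -0.003], [0.705, 0.709, 0.003], [0.005, 0.0, -1.0]]
ft_force: [-3.6, 5.9, 4.9]
finger_gap: -0.0001
```

```bash
python3 -c "
from h import *
look(9)"
```

```text
t 21.63 p [ 0.47   -0.1283  0.2048] yaw 135.2 phi 135.4 r 0.0580 Frad 6.7 Ftan -1.7 Fz 4.9 q7 0.39 gap -0.000 tool z [-0.003  0.003 -1.   ]
side mark net p0.95 r0.040 ang -112.7
```

View pics/c9.png

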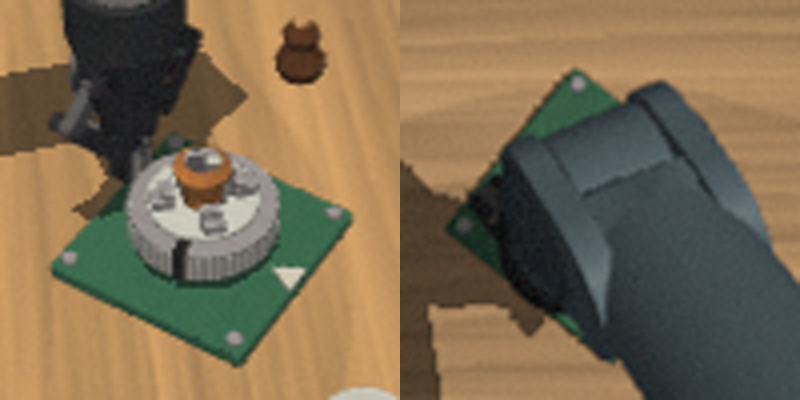

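The mark is at about −113°, with about 73° left. I'll do 60° and then look.

>>> arm_command([
  [-0.0003, -0.00385, 0, -0.07, 255],
  [-0.0003, -0.00385, 0, -0.07, 255],
  [-0.0003, -0.00385, 0, -0.07, 255],
  [-0.0003, -0.00385, 0, -0.07, 255],
  [-0.0003, -0.00385, 0, -0.07, 255],
])

```text
t: 22.25
ee_pos: [0.4586, -0.1456, 0.2042]
ee_rot: [[-0.907, 0.42, -0.007], [0.42, 0.907, 0.001], [0.007, -0.002, -1.0]]
ft_force: [-5.4, 4.0, 5.1]
finger_gap: 0.0001
```

>>> arm_command([
  [-0.0006, -0.00385, 0, -0.07, 255],
  [-0.0004, -0.00385, 0, -0.07, 255],
  [-0.0004, -0.00385, 0, -0.07, 255],
  [-0.0004, -0.00385, 0, -0.07, 255],
  [-0.0004, -0.00385, 0, -0.07, 255],
])

```text
t: 22.67
ee_pos: [0.4544, -0.1657, 0.2037]
ee_rot: [[-0.996, 0.085, -0.01], [0.085, 0.996, -0.001], [0.01, -0.001, -1.0]]
ft_force: [-7.6, 1.7, 5.9]
finger_gap: 0.0001
```

```bash
python3 -c "
from h import *
look(10)"
```

```text
t 22.67 p [ 0.4544 -0.1657  0.2037] yaw 175.1 phi 176.7 r 0.0570 Frad 7.7 Ftan -1.2 Fz 5.9 q7 1.08 gap 0.000 tool z [-0.01  -0.001 -1.   ]
side mark net p0.59 r0.034 ang -53.0
top mark net p0.69 r0.045 ang -77.4
```

View pics/c10.png

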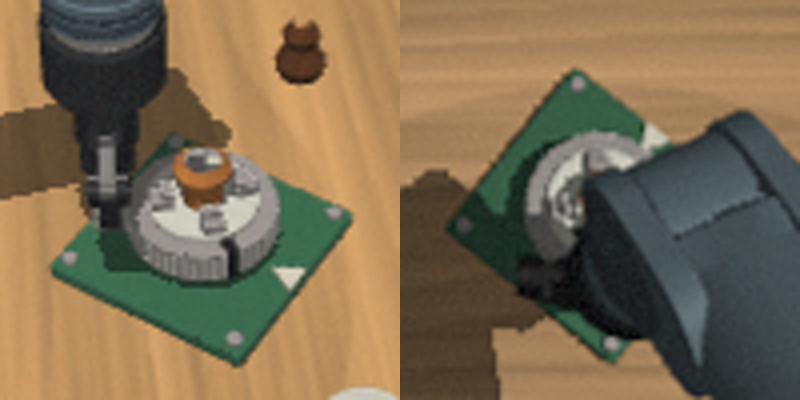

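The mark is at about −71°, with about 31° left.

>>> arm_command([
  [-0.0003, -0.0038, 0, -0.07, 255],
  [-0.0003, -0.00385, 0, -0.07, 255],
  [-0.0003, -0.00385, 0, -0.07, 255],
  [-0.0003, -0.00385, 0, -0.07, 255],
  [-0.0003, -0.00385, 0, -0.07, 255],
])

```text
t: 23.28
ee_pos: [0.457, -0.1861, 0.2035]
ee_rot: [[-0.965, -0.261, -0.01], [-0.261, 0.965, -0.003], [0.01, 0.0, -1.0]]
ft_force: [-5.9, -0.5, 3.6]
finger_gap: -0.0003
```

```bash
python3 -c "
from h import *
look(11)
x,y=proj('side',[[*C,.046]])[0].astype(int)
for a in (-30,-40,-50,-60):
    p=C+.042*np.array([np.cos(np.radians(a)),np.sin(np.radians(a))]); print(a,(proj('side',[[*p,.046]])[0]-[x-50,y-50])*4)
"
```

```text
t 23.28 p [ 0.457  -0.1861  0.2035] yaw -164.9 phi -162.5 r 0.0569 Frad 5.8 Ftan -1.3 Fz 3.6 q7 1.43 gap -0.000 tool z [-0.01  -0.003 -1.   ]
side mark net p0.85 r0.032 ang -56.5
top mark net p0.82 r0.039 ang -53.7
-30 [261.73227286 221.16926184]
-40 [256.56436712 228.82795847]
-50 [249.60935614 235.74334501]
-60 [241.07017531 241.68553894]
```

View pics/c11.png

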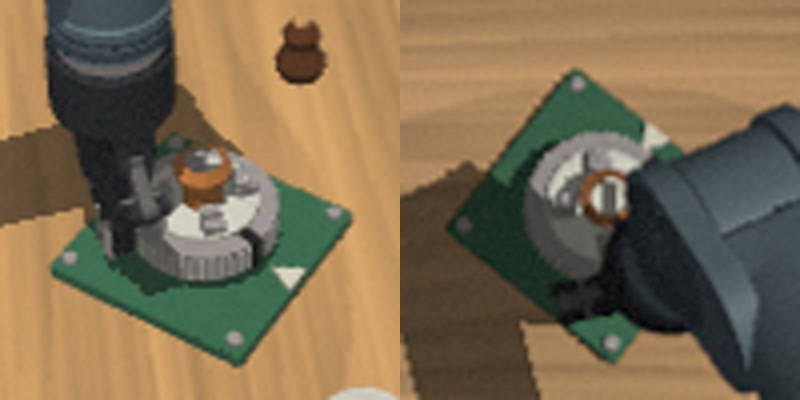

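The mark is at about −51°, so 11° remain.

>>> arm_command([
  [-0.0003, -0.0036, 0, -0.065, 255],
  [-0.0003, -0.0036, 0, -0.065, 255],
  [-0.0003, -0.0036, 0, -0.065, 255],
  [0, 0, 0, 0, 255],
  [0, 0, 0, 0, 255],
])

```text
t: 23.9
ee_pos: [0.4618, -0.1975, 0.2034]
ee_rot: [[-0.899, -0.439, -0.009], [-0.439, 0.899, -0.004], [0.01, -0.0, -1.0]]
ft_force: [-4.7, -3.1, 1.2]
finger_gap: -0.0001
```

>>> arm_command([
  [0.006, 0, 0, 0, 255],
  [0.008, 0, 0, 0, 255],
  [0.008, 0, 0, 0, 255],
  [0.008, 0, 0, 0, 255],
  [0, 0, 0, 0, 255],
])

```text
t: 24.32
ee_pos: [0.4353, -0.21, 0.2038]
ee_rot: [[-0.899, -0.439, -0.002], [-0.439, 0.899, -0.001], [0.002, 0.0, -1.0]]
ft_force: [0.5, -0.5, 0.2]
finger_gap: -0.0002
```

```bash
python3 -c "
from h import *
look(12)
"
```

```text
t 24.32 p [ 0.4353 -0.21    0.2038] yaw -154.0 phi -151.7 r 0.0863 Frad -0.2 Ftan 0.7 Fz 0.2 q7 1.66 gap -0.000 tool z [-0.002 -0.001 -1.   ]
side mark net p0.73 r0.035 ang -29.1
top mark net p0.89 r0.034 ang -48.0
```

View pics/c12.png

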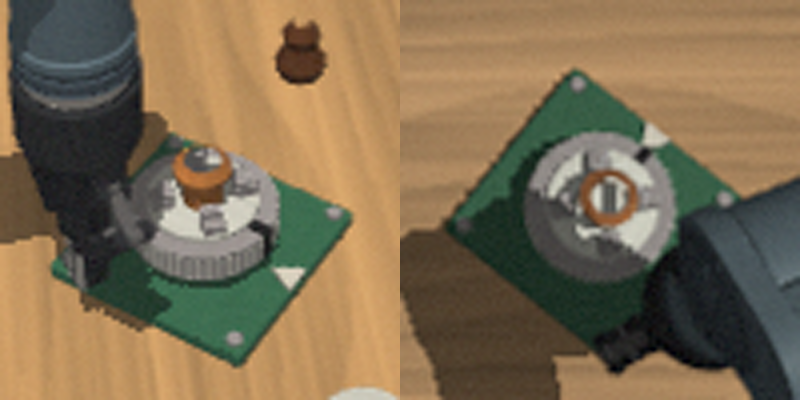

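The mark now points at the arrow in the top crop: mark (643,153), arrow (653,135). I'll lift clear and check the whole scene.

>>> arm_command([
  [0.01, 0, -0.01, 0, 255],
  [0.01, 0, -0.03, 0, 255],
  [0, 0, -0.03, 0, 255],
  [0, 0, -0.03, 0, 255],
  [0, 0, -0.03, 0, 255],
])

```text
t: 24.93
ee_pos: [0.4192, -0.2173, 0.335]
ee_rot: [[-0.897, -0.441, 0.0], [-0.441, 0.897, 0.003], [-0.002, 0.003, -1.0]]
ft_force: [0.0, -1.5, 0.5]
finger_gap: 0.0002
```

>>> arm_command([
  [0.02, 0, -0.02, 0, 255],
  [0.02, 0, 0, 0, 255],
  [0.02, 0, 0, 0, 255],
  [0, 0, 0, 0, 255],
  [0, 0, 0, 0, 255],
])

```text
t: 25.35
ee_pos: [0.3648, -0.2444, 0.3542]
ee_rot: [[-0.899, -0.438, -0.001], [-0.438, 0.899, -0.002], [0.002, -0.001, -1.0]]
ft_force: [0.6, -0.6, 0.0]
finger_gap: 0.0002
```

```bash
python3 -c "
from h import *
look(13)
im=cv2.imread('pics/top13.png'); a=rect('top',im,C,.046,px=400); b=cv2.imread('pics/c13.png')[:,:400]
cv2.imwrite('pics/f13.png',np.hstack([b,a]))
for nm,z in(('spare',0),):
  pass
for k in (0,13):
  im=cv2.imread(f'pics/side{k}.png'); 
d=cv2.absdiff(cv2.imread('pics/side0.png'),cv2.imread('pics/side13.png')).max(2); cv2.imwrite('pics/diff.png',d)
"
```

```text
t 25.35 p [ 0.3648 -0.2444  0.3542] yaw -154.0 phi -152.8 r 0.1648 Frad -0.3 Ftan 0.8 Fz 0.0 q7 2.18 gap 0.000 tool z [-0.001 -0.002 -1.   ]
side mark net p0.61 r0.036 ang -23.4
top mark net p0.57 r0.043 ang -49.5
```

View pics/f13.png

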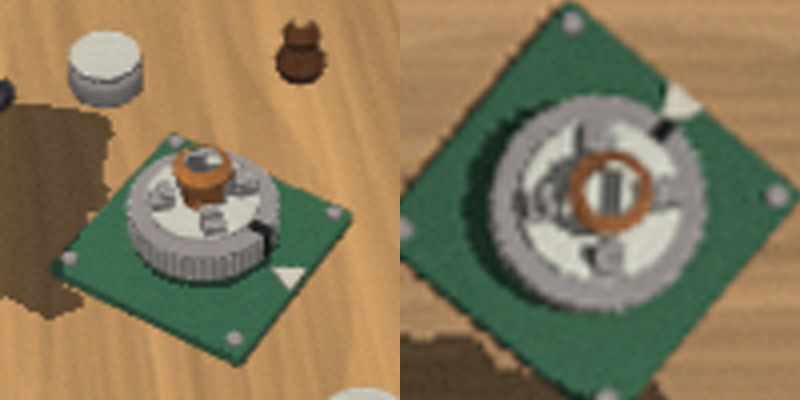

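View pics/side13.png

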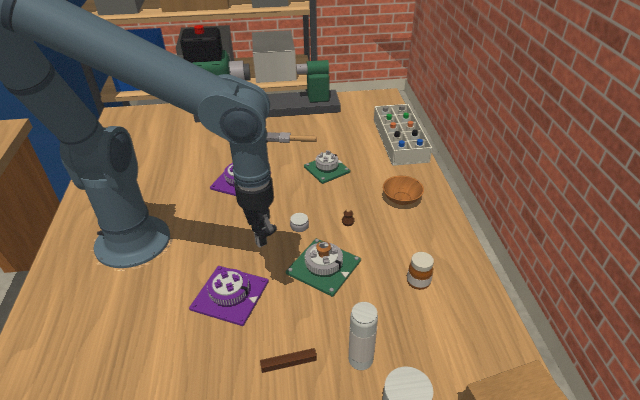

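View pics/top13.png

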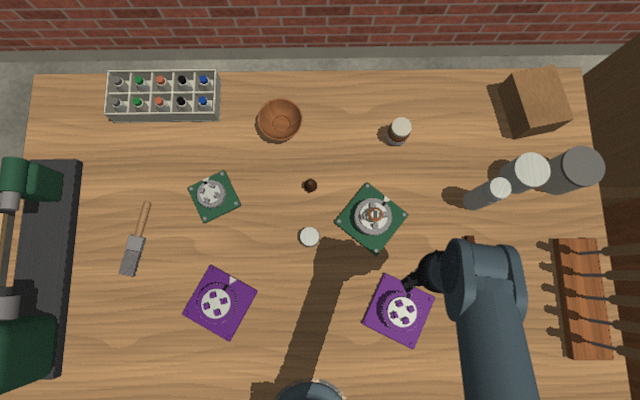

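In the rectified top view the mark (665,127) lies at about −41° about the ring centre (598,203), against −40° for the arrow. The knob is still standing, and every other object is at the same pixels as at the start. Handing in.

```bash
python3 -c "
from bench import robot
print(robot.sign_off())"
```

```text
the job is handed in; nothing more can be done
None
```

I rolled the larger green chuck's ring anticlockwise from about 175° to two full turns from tight, about 545° in all. It took two finger sweeps, with a lift-off and unwind of the wrist between them. The mark passed the arrow once, then stopped at it the second time. I handed in at about 25.4 s.

**Last checks:**
- **Mark against arrow:** in the rectified top view the mark is at about −41° and the arrow at about −40°. The network's point for the mark disagreed with itself, giving −49.5° from the top camera and −23° from the side. I went by the picture.
- **Forces:** the highest I read was about 9 N inward on the rim and 7 N vertical, on the wrist sensor at the end of each move call.
- **Rest of the bench:** the knob stands in the jaws, and by eye the smaller chuck and the other objects are where they were. At the end the blank was partly hidden by the arm in the top view, but the side view shows it in place.
- **Robot:** the fingers are shut and clear of everything, with the fingertips about 0.18 m above the bench.

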